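# Put the plug gauge back on its rests and shut the gauge drawer

### The job

The plug gauge lying on the bench goes back on the empty front pair of notched rests in the open top drawer of the small steel chest: set it down gently, lying across both rests and its handle down in both notches, and let go. Then push the drawer fully home, without slamming it, until its catch holds it, with the gauge still lying in the notches. Leave the dish, the pliers and the lever where they are.

Things in the scene. Friction and masses are not known exactly. Their poses are not given: they have to be found in the camera images.
- plug_gauge: Loose double-ended plug gauge: a slim hexagon aluminium handle, 18 mm across and 70 mm long, between two steel cylinders 30 mm in diameter (24 mm long at its -y end, 16 mm at its +y end); 110 mm overall, about 0.25 kg. Lies on its two cylinders on the bench, well right of the chest, and can roll if nudged. Origin: middle of the handle, on its axis, 15 mm above the bench; y runs along the gauge.
- gauge_chest: A low grey sheet-steel bench chest on the left, fixed, 155 mm wide, 170 deep, 108 high, two drawers one above the other (the lower one is shut and fixed). Origin: centre of its underside; x from its front to its back (the top drawer comes out along -x), y along its width, z up. Its shell's front edge is at x = -85 mm, its top plate at z 105 to 108.
- gauge_drawer (a joint): The open top drawer's slide, m: 0 = fully home, 0.13 = fully out; starts about 0.12 out. It runs easily; near home a sprung roller catch resists (about 5 N, from 15 mm) and from about 4 mm draws the drawer home and holds it. Steel tray 132 mm wide inside, floor at world z 58 mm, side walls up to 91, front panel 12 thick up to 104.
- drawer_rests (a point): Moves with the drawer: where the gauge's origin (middle of its handle) comes to lie when it is seated in the empty front notches (world z 82 mm), midway between the two rest strips. x to the back of the chest, y along its width (the seated gauge lies along this y), z up. Inner face of the drawer's front panel: x = -60 mm. The chest's top plate begins at x = (drawer opening - 60 mm).
- rest_left (a point): Moves with the drawer: bottom of the front V notch (world z 69 mm) in the rest strip at y = +27 mm; the other strip is at y = -27. Strips: black, 5 mm thick, front to back, tops at world z 88; 90-degree notches, 37 mm wide at the top. The handle lies in the notches, a cylinder outside each strip. Rear notches, 68 mm behind, hold a fixed gauge. A gauge on top of the strips jams under the top plate.
- drawer_pull (a point): Moves with the drawer: middle of the foremost edge of the aluminium lip pull along the front of the top drawer (143 mm wide, 8 mm high, 14 mm proud of the panel), at world z 94 mm; axes as the rests'. Pushing here along +x shuts the drawer. The shut lower drawer has the same lip, at z 41.
- dish: Bystander: round steel dish with a few screws, 72 mm across, 17 mm high, on the bench; origin at the centre of its underside.
- pliers: Bystander: combination pliers lying flat on the bench, 168 x 56 x 11 mm; origin at the centre of the underside.
- lever: Bystander: die-cast lever assembly lying on the bench, 204 x 70 x 30 mm; origin at the centre of the underside.

How it is judged:
By the outcome, as a careful person would: the job done as asked, in the order asked, and still so for the second after the job is handed in, with the robot touching nothing.
It also fails if it takes over 48 s, if anything falls off the work surface, if the arm or the gripper's body presses on something with over 40 N, if the wrist force passes 120 N, or if a joint passes its speed limit or range.

### The arm

A 6-joint arm with a two-finger parallel gripper is mounted at the origin on a cart in front of the work surface, level with it; the furniture and walls round the work are solid. World frame = base frame: x ahead of the robot, y to its left, z up, the work surface at z = 0. Lengths are in m, angles in degrees, forces in N, time in s.
With the tool pointing down it reaches from about 0.425 to 0.95 m from the base axis. Payload 14.7 kg.
Tool frame: the origin (TCP) lies at the very end of the fingers, on their centre line; the grasp point (between the pads) lies 19 mm behind it; z points along the fingers, y is the line along which they close (so a half turn about z gives the same grasp; the last joint's range is limited). The gripper opens to 85 mm and grips with 20 to 120 N. Pads are 22 mm wide; open, the fingers measure 114 mm over their backs; the gripper's body (76 mm by 85 mm) begins 54 mm behind the grasp point. The pads swing forward as they close: fully open they stand 13 mm farther back than shut.
Start: joints at [-74.29, 27.513, 91.461, -0, 61.026, -2.67], TCP at [0.205, -0.617, 0.231] pointing down, gripper open.
Joint ranges: [-157.49, 157.49], [-46.99, 117.5], [13.45, 153.17], [-89.5, 269.5], [5.16, 153.95], [-167.48, 167.48]. Speed limits (degrees/s): [108.29, 108.29, 136.94, 172.46, 172.46, 172.46].

### API

Orientations are given as a 3x3 rotation matrix whose columns are the frame's x, y, z axes.
In Python, from workcell import manip gives the robot as it stands. The module is installed in compiled form; this text tells all that it offers.
- The arm moves only by the tool move_arm, never from a script. Its argument "rows" is a list of rows, each an object with "xyz": the shift along the world's x, y, z each as a share of 20 mm, from -1 to 1, a list of three; "twist": the turn about the world's z as a share of 4 degrees, from -1 to 1. A call has 1 to 8 rows; each row shifts and turns the commanded pose from where the row before left it; what a row does not reach is not made up. A row lasts 1/8 s, in which the tool goes at most 62.5 mm and 10.7 degrees, less where a joint would pass 70% of its speed; a pose out of reach is approached as far as the arm can. A call with a number of a shift or a turn outside -1 to 1 is refused whole. A call with a gripper value outside its range is refused whole. "gripper" is the closure, from -1 (fully open) to 1 (shut), set as the call begins (left out, the last holds). The fingers move at their own pace and stop on an object; "newtons" is the grip in N (left out, the last holds). Time passes only in rows, so rows that do not move let the fingers close. It gives the time, the measured TCP pose, the force, the opening and the grip force at its end, in the units of the state.
- manip.get_obs(): the state, without advancing time (a new reading comes with each control period).
- manip.capture(name): name is "side" or "top" or "wrist"; returns the picture (384x512x3 uint8, red, green, blue); there is no depth.
- manip.camera_params(name): a dict with "mtx" (3x3 intrinsics, pixels), "position" and "rotation" of the camera in the world. Camera axes: x right, y down, z forward; pixel columns grow to the right and rows downward; lengths in m; the calibration is good to about 2 mm. The wrist camera is an equidistant fisheye: a pixel r from the principal point sees the ray r / f radians off the axis. A picture is of the moment at which its call begins: read the wrist's pose just before it. camera_params takes no time and is no camera call; for the wrist camera it gives the pose at the moment of the call.
- manip.finish_job(): hands the job in; it is judged then, once.
The state is a dict: "time": time; "qpos": joint angles; "dq": joint speeds; "joint_efforts": joint torques, N m; "tool_pos": TCP position; "eef_rot": TCP orientation; "force": force on the tool from outside, world axes, zero at the start; "ft_torque": the same for the moment, N m; "finger_gap": finger opening in m; "grasp_force": force on a finger pad.
Only numpy, scipy, OpenCV 4.12 (cv2) and the standard library are available. Lean on these libraries where they do the work, as an engineer would, in place of code of your own. Each camera call takes 0.05 s, during which the arm holds its last target. There are 200 camera calls.

## Working session

There is one attempt and no reset: what is moved stays moved. The work goes in short steps, Python scripts to look and compute and a tool call to move; the robot and the scene stay as the last step left them, time stands still between calls to the robot, and variables do not carry over. Pictures are saved under pics/ and viewed, at most 10 in all, crops included, and the job is handed in when it is done.

Besides the shell and the picture viewer there is one more tool, called after "Request:" in YAML: its name, and indented under it one key for each argument. move_arm: Moves the arm, as the interface text tells. Shift numbers are shares of 20 mm and turn numbers shares of 4 degrees, none past 1 either way. Its arguments: {"type":"object","properties":{"rows":{"type":"array","items":{"type":"object","properties":{"xyz":{"type":"array","items":{"type":"number","minimum":-1,"maximum":1}},"twist":{"type":"number","minimum":-1,"maximum":1}}}},"gripper":{"type":"number"},"newtons":{"type":"number"}},"required":["rows"]}

```bash
mkdir -p pics
cat > h.py <<'E'
import numpy as np, cv2
from workcell import manip
def ray(cam,u,v):
    p=manip.camera_params(cam) if isinstance(cam,str) else cam
    K=np.array(p["mtx"]);R=np.array(p["rotation"]);o=np.array(p["position"])
    x=(u-K[0,2])/K[0,0];y=(v-K[1,2])/K[1,1]
    if cam=="wrist" :
        r=np.hypot(x,y);d=np.array([x/r*np.sin(r),y/r*np.sin(r),np.cos(r)]) if r>0 else np.array([0,0,1.])
    else: d=np.array([x,y,1.])
    return o,R@d
def at_z(cam,u,v,z):
    o,d=ray(cam,u,v);return o+d*(z-o[2])/d[2]
def proj(cam,P):
    p=manip.camera_params(cam);K=np.array(p["mtx"])
    c=np.array(p["rotation"]).T@(np.array(P)-p["position"])
    if cam=="wrist":
        r=np.hypot(c[0],c[1]);t=np.arctan2(r,c[2]);c=np.array([c[0]/r*t,c[1]/r*t,1])
    return (K@(c/c[2]))[:2]
def snap(cam,name,crop=None,s=1):
    im=manip.capture(cam)
    if crop: im=im[crop[1]:crop[3],crop[0]:crop[2]]
    if s!=1: im=cv2.resize(im,None,fx=s,fy=s,interpolation=cv2.INTER_CUBIC)
    cv2.imwrite(f"pics/{name}.png",im[:,:,::-1])
E
python3 - <<'E'
from h import *
snap("top","top1",s=1.5);snap("side","side1",s=1.5)
for c in("top","side","wrist"):
    p=manip.camera_params(c);print(c,np.round(p["mtx"],1).tolist(),np.round(p["position"],3),np.round(p["rotation"],3).tolist())
o=manip.get_obs();print(o["time"],o["tool_pos"],np.round(o["eef_rot"],3).tolist(),o["force"],o["finger_gap"])
E
```

```text
top [[479.6, 0.0, 257.8], [0.0, 479.6, 197.8], [0.0, 0.0, 1.0]] [0.442 0.162 1.532] [[-0.014, -0.997, 0.072], [-1.0, 0.014, -0.008], [0.007, -0.072, -0.997]]
side [[412.3, 0.0, 253.6], [0.0, 412.3, 194.4], [0.0, 0.0, 1.0]] [-0.272  0.416  1.167] [[-0.289, -0.756, 0.587], [-0.957, 0.217, -0.191], [0.017, -0.617, -0.786]]
wrist [[297.3, 0.0, 256.8], [0.0, 297.3, 188.1], [0.0, 0.0, 1.0]] [ 0.281 -0.592  0.374] [[0.315, -0.902, -0.294], [-0.949, -0.3, -0.095], [-0.002, 0.309, -0.951]]
0.1 [ 0.20488535 -0.61647314  0.23076084] [[0.949, 0.315, -0.0], [0.315, -0.949, 0.001], [0.0, -0.001, -1.0]] [-0.13644326 -0.4481033   0.3119232 ] 0.08563110172048843
```

View pics/top1.png

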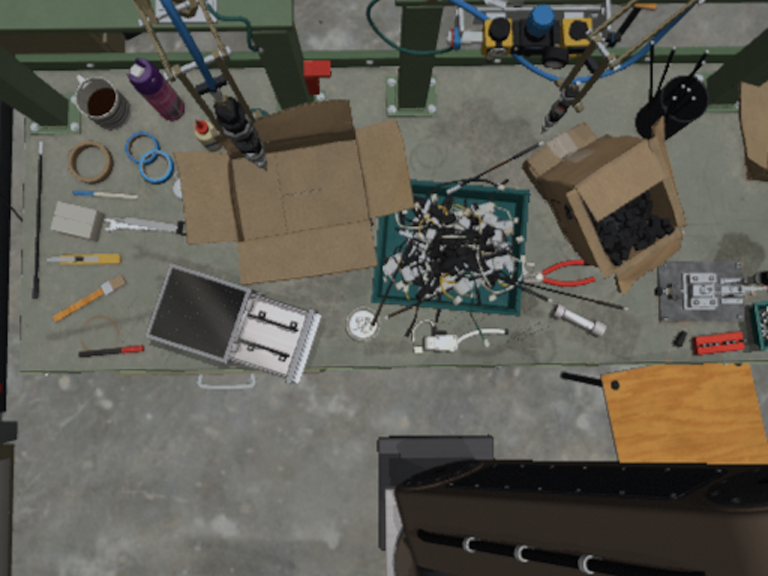

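View pics/side1.png

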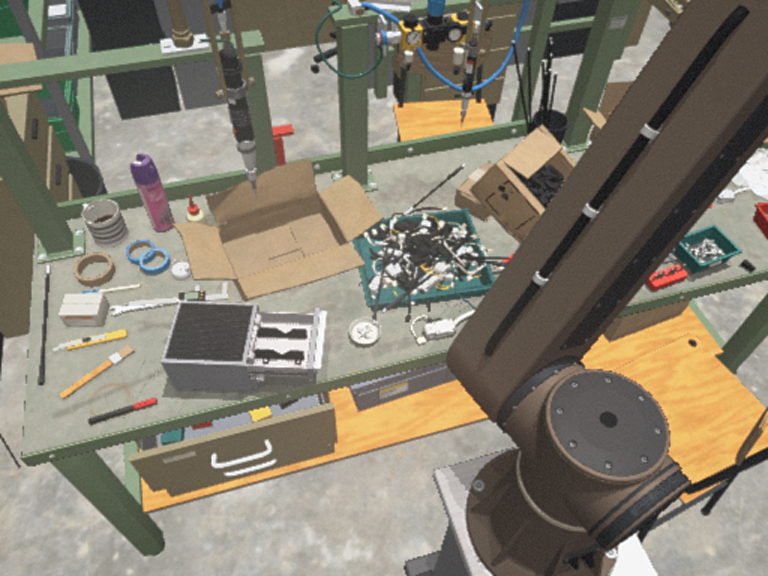

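The top view shows the gauge at about (579,319) in the 1.5x image. The chest is at (200,313), its drawer opens to image right (−y), and the lip pull is near (308,347). The dish is at (363,322). I'll zoom in on the gauge and the drawer.

Run:
```python
from h import *
im=manip.capture("top")
a=cv2.resize(im[170:262,90:226],None,fx=5.5,fy=5.5,interpolation=cv2.INTER_CUBIC)
b=cv2.resize(im[195:230,362:412],None,fx=5.5,fy=5.5,interpolation=cv2.INTER_CUBIC)
out=np.zeros((a.shape[0]+0,800,3),np.uint8); out=a.copy(); 
out2=np.zeros((600,800,3),np.uint8); out2[:a.shape[0],:a.shape[1]]=a
cv2.imwrite("pics/top2.png",out2[:,:,::-1]); 
# gauge crop stacked bottom-right needs own picture
out3=cv2.resize(im[190:235,355:415],None,fx=10,fy=10,interpolation=cv2.INTER_CUBIC)
cv2.imwrite("pics/top3.png",out3[:,:,::-1])
for u,v in((579,319),(308,347)): print(at_z("top",u/1.5,v/1.5,.02))
```

```text
[ 0.49827728 -0.25411504  0.02      ]
[0.44758476 0.31669612 0.02      ]
```

View pics/top2.png

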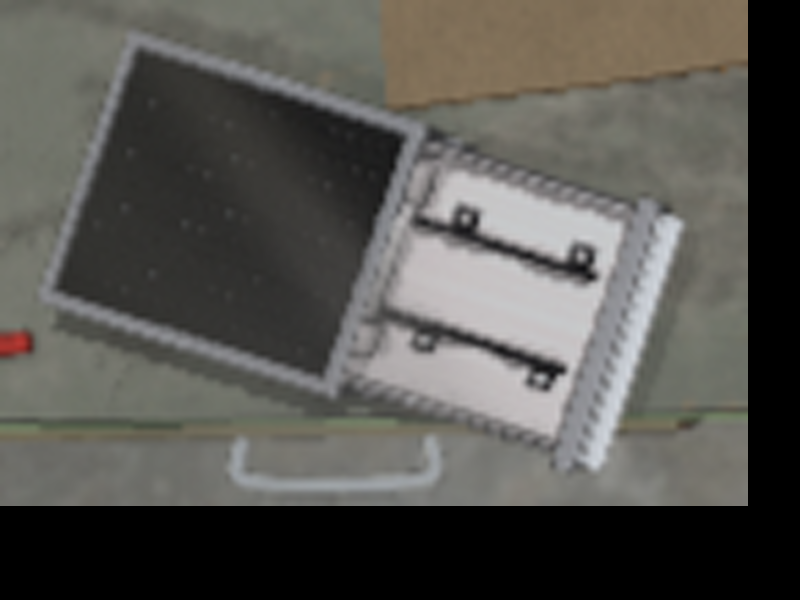

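View pics/top3.png

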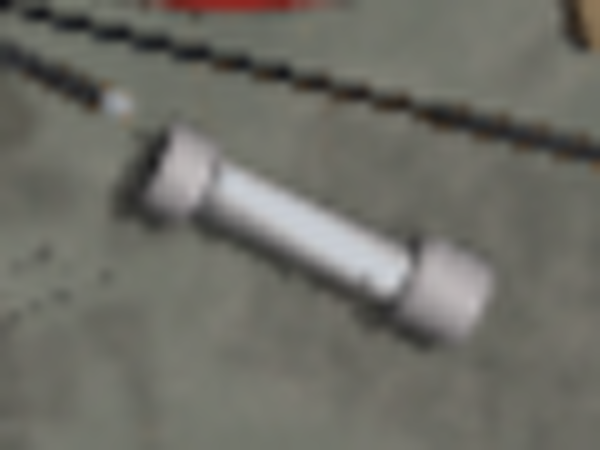

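```bash
cat > m.py <<'E'
from h import *
def T(U,V,s,x0,y0): return (U+.5)/s-.5+x0,(V+.5)/s-.5+y0
g=[at_z("top",*T(*p,10,355,190),.015) for p in((214,184),(405,272))]
print("gauge",(g[0]+g[1])/2,"len",np.linalg.norm(g[1]-g[0]),"yaw of +y end dir",np.degrees(np.arctan2(*(g[0]-g[1])[1::-1])))
c=np.array([at_z("top",*T(*p,5.5,90,170),.108)[:2] for p in((135,38),(425,128),(335,393),(45,297))])
# chest-frame: back-right(-y),front-right,front-left(+y),back-left
m=np.array([(85,-77.5),(-85,-77.5),(-85,77.5),(85,77.5)])/1000
H=c.mean(0); U,S,Vt=np.linalg.svd(m.T@(c-H)); R=(U@np.diag([1,np.linalg.det(U@Vt)])@Vt).T
print("chest",H,"yaw",np.degrees(np.arctan2(R[1,0],R[0,0])),"res mm",np.round(1000*(c-H-m@R.T),1).tolist())
def inch(P): return R.T@(np.array(P)[:2]-H)
for n,p,z in(("lip-",(683,222),.097),("lip+",(600,468),.097),("panel in -",(632,205),.104),("panel in +",(556,462),.104),("strip- front",(597,277),.088),("strip+ front",(565,371),.088)):
    print(n,np.round(1000*inch(at_z("top",*T(*p,5.5,90,170),z)),1))
E
python3 m.py
```

```text
gauge [ 0.4994975  -0.25392118  0.015     ] len 0.06628736632418784 yaw of +y end dir 64.29391248646817
chest [0.51822026 0.52373021] yaw 71.36875288555699 res mm [[-4.6, -1.2], [-1.4, 2.9], [3.3, 1.8], [2.7, -3.4]]
lip- [-230.3  -69.8]
lip+ [-229.2   70.3]
panel in - [-201.8  -70. ]
panel in + [-206.3   74. ]
strip- front [-194.1  -27. ]
strip+ front [-193.6   27. ]
```

The gauge length, chest corners, lip (opening about 0.119) and strip positions (±27) all agree with the given sizes. I'll move above the gauge with the fingers half open, because a cable lies close by.

Request:
move_arm:
  rows:
    - {"xyz": [0.614, 0.755, -0.2], "twist": 0.479}
    - {"xyz": [0.614, 0.755, -0.2], "twist": 0.479}
    - {"xyz": [0.614, 0.755, -0.2], "twist": 0.479}
    - {"xyz": [0.614, 0.755, -0.2], "twist": 0.479}
    - {"xyz": [0.614, 0.755, -0.2], "twist": 0.479}
    - {"xyz": [0.614, 0.755, -0.2], "twist": 0.479}
    - {"xyz": [0.614, 0.755, -0.2], "twist": 0.479}
    - {"xyz": [0.614, 0.755, -0.2], "twist": 0.479}
  gripper: 0
  newtons: 40

```text
time: 1.15
tool_pos: [0.3041, -0.495, 0.1991]
eef_rot: [[0.831, 0.557, 0.0], [0.557, -0.831, -0.0], [0.0, 0.0, -1.0]]
force: [-0.3, 0.3, -0.4]
finger_gap: 0.0427
grasp_force: 0.0
```

Request:
move_arm:
  rows:
    - {"xyz": [0.614, 0.755, -0.2], "twist": 0.479}
    - {"xyz": [0.614, 0.755, -0.2], "twist": 0.479}
    - {"xyz": [0.614, 0.755, -0.2], "twist": 0.479}
    - {"xyz": [0.614, 0.755, -0.2], "twist": 0.479}
    - {"xyz": [0.614, 0.755, -0.2], "twist": 0.479}
    - {"xyz": [0.614, 0.755, -0.2], "twist": 0.479}
    - {"xyz": [0.614, 0.755, -0.2], "twist": 0.479}
    - {"xyz": [0.614, 0.755, -0.2], "twist": 0.479}

```text
time: 2.15
tool_pos: [0.4023, -0.3742, 0.1671]
eef_rot: [[0.654, 0.757, 0.0], [0.757, -0.654, -0.0], [0.0, 0.0, -1.0]]
force: [-0.4, -0.2, -0.7]
finger_gap: 0.043
grasp_force: 0.0
```

Request:
move_arm:
  rows:
    - {"xyz": [0.614, 0.755, -0.2], "twist": 0.479}
    - {"xyz": [0.614, 0.755, -0.2], "twist": 0.479}
    - {"xyz": [0.614, 0.755, -0.2], "twist": 0.479}
    - {"xyz": [0.614, 0.755, -0.2], "twist": 0.479}
    - {"xyz": [0.614, 0.755, -0.2], "twist": 0.479}
    - {"xyz": [0.614, 0.755, -0.2], "twist": 0.479}
    - {"xyz": [0.614, 0.755, -0.2], "twist": 0.479}
    - {"xyz": [0.614, 0.755, -0.2], "twist": 0.479}

```text
time: 3.15
tool_pos: [0.5005, -0.2534, 0.135]
eef_rot: [[0.431, 0.903, 0.0], [0.903, -0.431, -0.0], [-0.0, 0.0, -1.0]]
force: [-0.1, 0.4, -0.1]
finger_gap: 0.0427
grasp_force: 0.0
```

Request:
move_arm:
  rows:
    - {"xyz": [0, 0, 0]}
    - {"xyz": [0, 0, 0]}

```text
$.rows[0]: bad value
```

Run:
```python
from h import *
import pickle
o=manip.get_obs();pickle.dump(manip.camera_params("wrist"),open("w1.pkl","wb"))
im=manip.capture("wrist")
R=np.array(o["eef_rot"]);print(o["time"],o["tool_pos"],"tool y yaw",np.degrees(np.arctan2(R[1,1],R[0,1])),o["finger_gap"],o["force"])
print("gauge expected",[np.round(proj("wrist",(.4995+d*.434,-.2539+d*.901,.015))) for d in(-.035,0,.035)])
cv2.imwrite("pics/w1.png",cv2.resize(im,None,fx=1.5,fy=1.5,interpolation=cv2.INTER_CUBIC)[:,:,::-1])
```

```text
3.15 [ 0.50051381 -0.25340811  0.13503089] tool y yaw -25.510404954042755 0.04273491213560888 [-0.06043681  0.43036849 -0.07085529]
gauge expected [array([255., 219.]), array([255., 185.]), array([255., 147.])]
```

View pics/w1.png

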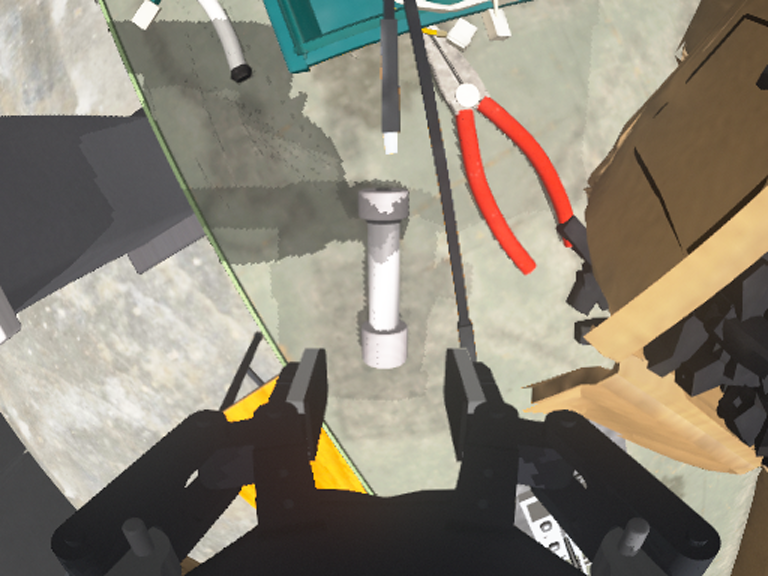

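The wrist view shows the gauge handle from about (256,148) to (256,216) in unscaled pixels, within 1 px of the prediction and parallel to the pads. Now I'll descend and grip.

Request:
move_arm:
  rows:
    - {"xyz": [-0.05, -0.02, -1], "twist": 0}
    - {"xyz": [0, 0, -1], "twist": 0}
    - {"xyz": [0, 0, -1], "twist": 0}
    - {"xyz": [0, 0, -1], "twist": 0}
    - {"xyz": [0, 0, -1], "twist": 0}
    - {"xyz": [0, 0, -0.8], "twist": 0}
    - {"xyz": [0, 0, -0.5], "twist": 0}
    - {"xyz": [0, 0, -0.3], "twist": 0}
  gripper: 0.2

```text
time: 4.2
tool_pos: [0.4988, -0.2548, 0.0029]
eef_rot: [[0.433, 0.902, -0.0], [0.902, -0.433, 0.0], [-0.0, -0.0, -1.0]]
force: [0.3, 0.1, 0.6]
finger_gap: 0.0343
grasp_force: 0.0
```

Request:
move_arm:
  rows:
    - {"xyz": [0, 0, 0], "twist": 0}
    - {"xyz": [0, 0, 0], "twist": 0}
    - {"xyz": [0, 0, 0], "twist": 0}
    - {"xyz": [0, 0, 0], "twist": 0}
    - {"xyz": [0, 0, 0], "twist": 0}
  gripper: 1
  newtons: 40

```text
time: 4.82
tool_pos: [0.4987, -0.2548, 0.0034]
eef_rot: [[0.433, 0.902, 0.0], [0.902, -0.433, -0.0], [-0.0, 0.0, -1.0]]
force: [-0.2, -0.4, -1.6]
finger_gap: 0.0163
grasp_force: 39.0
```

Request:
move_arm:
  rows:
    - {"xyz": [0, 0, 0.5], "twist": 0}
    - {"xyz": [0, 0, 1], "twist": 0}
    - {"xyz": [0, 0, 1], "twist": 0}
    - {"xyz": [0, 0, 1], "twist": 0}
    - {"xyz": [-0.04, 0.5, 1], "twist": 0.4}
    - {"xyz": [-0.04, 1, 1], "twist": 0.76}
    - {"xyz": [-0.04, 1, 1], "twist": 0.76}
    - {"xyz": [-0.04, 1, 1], "twist": 0.76}

```text
time: 5.82
tool_pos: [0.4951, -0.1835, 0.1545]
eef_rot: [[0.254, 0.967, -0.0], [0.967, -0.254, 0.0], [0.0, -0.0, -1.0]]
force: [0.1, -0.7, -2.3]
finger_gap: 0.0162
grasp_force: 39.1
```

Run:
```python
from h import *
o=manip.get_obs();R=np.array(o["eef_rot"]);print(o["time"],o["tool_pos"],np.degrees(np.arctan2(R[1,1],R[0,1])),o["finger_gap"],o["grasp_force"],o["force"],o["ft_torque"])
snap("wrist","w2",(156,130,356,330),3)
```

```text
5.825 [ 0.49512125 -0.18351759  0.15454755] -14.742357011026897 0.016244012040802835 39.07528817653656 [ 0.06447295 -0.73303301 -2.33256066] [-0.0248353  -0.02281477 -0.02370295]
```

View pics/w2.png

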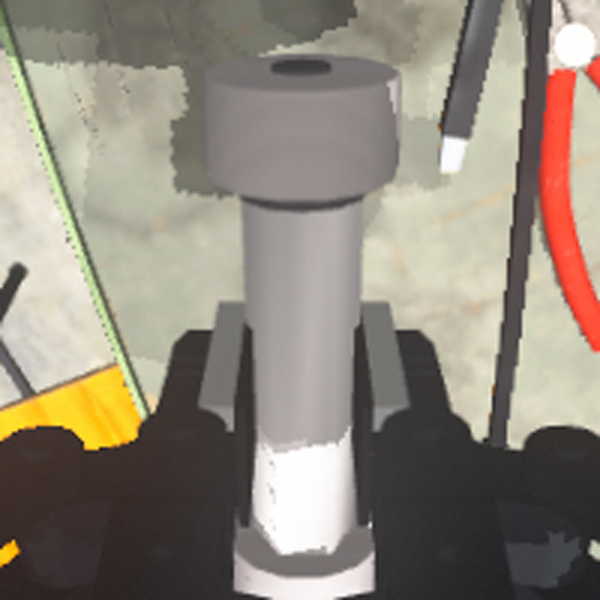

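The gauge is held straight between the pads and the wrist reads about 2.3 N, close to its weight. Now I'll carry it over the drawer.

Request:
move_arm:
  rows:
    - {"xyz": [-0.04, 1, 0], "twist": 0.75}
    - {"xyz": [-0.04, 1, 0], "twist": 0.75}
    - {"xyz": [-0.04, 1, 0], "twist": 0.75}
    - {"xyz": [-0.04, 1, 0], "twist": 0.75}
    - {"xyz": [-0.04, 1, 0], "twist": 0.75}
    - {"xyz": [-0.04, 1, 0], "twist": 0.75}
    - {"xyz": [-0.04, 1, 0], "twist": 0.75}
    - {"xyz": [-0.04, 1, 0], "twist": 0.75}

```text
time: 6.88
tool_pos: [0.4885, -0.0234, 0.1528]
eef_rot: [[-0.162, 0.987, -0.001], [0.987, 0.162, 0.0], [0.0, -0.001, -1.0]]
force: [-0.5, 0.2, -2.3]
finger_gap: 0.0166
grasp_force: 39.1
```

Request:
move_arm:
  rows:
    - {"xyz": [-0.04, 1, 0], "twist": 0.75}
    - {"xyz": [-0.04, 1, 0], "twist": 0.75}
    - {"xyz": [-0.04, 1, 0], "twist": 0.75}
    - {"xyz": [-0.04, 1, 0], "twist": 0.75}
    - {"xyz": [-0.04, 1, 0], "twist": 0.75}
    - {"xyz": [-0.04, 1, 0], "twist": 0.75}
    - {"xyz": [-0.04, 1, 0], "twist": 0.75}
    - {"xyz": [-0.04, 1, 0], "twist": 0.75}

```text
time: 7.88
tool_pos: [0.4819, 0.1365, 0.1528]
eef_rot: [[-0.549, 0.836, -0.001], [0.836, 0.549, -0.0], [0.0, -0.001, -1.0]]
force: [-0.5, 0.1, -1.9]
finger_gap: 0.0161
grasp_force: 39.1
```

Request:
move_arm:
  rows:
    - {"xyz": [-0.04, 1, 0.2], "twist": 0.75}
    - {"xyz": [-0.04, 1, 0.2], "twist": 0.75}
    - {"xyz": [-0.04, 1, 0.2], "twist": 0.75}
    - {"xyz": [-0.04, 1, 0.2], "twist": 0.75}
    - {"xyz": [-0.04, 1, 0.2], "twist": 0.75}
    - {"xyz": [-0.04, 1, 0], "twist": 0.75}
    - {"xyz": [-0.04, 1, 0], "twist": 0.75}
    - {"xyz": [-0.04, 1, 0], "twist": 0.75}

```text
time: 8.88
tool_pos: [0.4761, 0.2965, 0.1731]
eef_rot: [[-0.841, 0.54, -0.0], [0.54, 0.841, -0.0], [0.0, -0.0, -1.0]]
force: [0.5, -0.2, -1.4]
finger_gap: 0.0164
grasp_force: 39.1
```

Request:
move_arm:
  rows:
    - {"xyz": [-0.03, 1, 0], "twist": 0.75}
    - {"xyz": [-0.03, 1, 0], "twist": 0.75}
    - {"xyz": [-0.03, 1, 0], "twist": 0.75}
    - {"xyz": [-0.03, 1, 0], "twist": 0.75}
    - {"xyz": [-0.02, 0.52, 0], "twist": 0.53}
    - {"xyz": [0, 0, 0], "twist": 0}

```text
time: 9.62
tool_pos: [0.4733, 0.3862, 0.1731]
eef_rot: [[-0.947, 0.321, -0.0], [0.321, 0.947, -0.0], [0.0, -0.0, -1.0]]
force: [0.1, 0.0, -1.8]
finger_gap: 0.0167
grasp_force: 39.1
```

Run:
```python
from h import *
o=manip.get_obs();R=np.array(o["eef_rot"]);print(o["time"],o["tool_pos"],np.degrees(np.arctan2(R[1,1],R[0,1])),o["finger_gap"],o["grasp_force"],o["force"])
H=np.array([.51822,.52373]);a=np.radians(71.37);C=np.array([[np.cos(a),-np.sin(a)],[np.sin(a),np.cos(a)]])
W=lambda x,y,z:np.r_[H+C@[x,y],z]
p=manip.camera_params("wrist");print(np.round(p["position"],3))
for n,P in dict(lipm=(-.230,-.0715,.098),lipp=(-.230,.0715,.098),pinm=(-.204,-.066,.104),pinp=(-.204,.066,.104),s1=(-.194,-.027,.088),s2=(-.194,.027,.088),n1=(-.144,-.027,.069),n2=(-.144,.027,.069),e1=(-.085,-.0775,.108),e2=(-.085,.0775,.108)).items(): print(n,np.round(proj("wrist",W(*P))*1.5).astype(int))
snap("wrist","w3",s=1.5)
```

```text
9.625 [0.47333557 0.38616281 0.17314653] 71.28378895986685 0.016691584087743273 39.12610709667206 [ 0.06288689  0.00994266 -1.83601227]
[0.399 0.411 0.316]
lipm [244 404]
lipp [217 159]
pinm [283 404]
pinp [262 168]
s1 [299 332]
s2 [292 239]
n1 [387 319]
n2 [386 231]
e1 [488 424]
e2 [512 144]
```

View pics/w3.png

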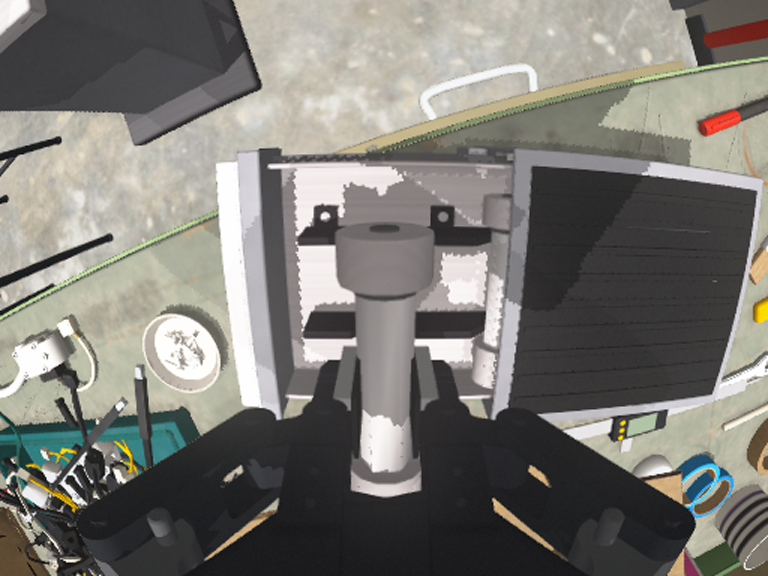

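The drawer features fall within about 2 mm of the prediction: lip corner at (218,163) against (217,159), top-plate front edge at (493,420) and (515,150) against (488,424) and (512,144). I'll nudge 1 mm toward the back and lower.

Request:
move_arm:
  rows:
    - {"xyz": [0.01, 0.08, -0.5], "twist": 0}
    - {"xyz": [0, 0, -0.9], "twist": 0}
    - {"xyz": [0, 0, -0.9], "twist": 0}
    - {"xyz": [0, 0, -0.8], "twist": 0}
    - {"xyz": [0, 0, -0.6], "twist": 0}
    - {"xyz": [0, 0, -0.4], "twist": 0}
    - {"xyz": [0, 0, -0.2], "twist": 0}
    - {"xyz": [0, 0, -0.2], "twist": 0}

```text
time: 10.68
tool_pos: [0.4739, 0.3874, 0.0834]
eef_rot: [[-0.947, 0.322, 0.001], [0.322, 0.947, 0.0], [-0.0, 0.001, -1.0]]
force: [0.5, -0.4, -2.2]
finger_gap: 0.0165
grasp_force: 39.1
```

Request:
move_arm:
  rows:
    - {"xyz": [0, 0, -0.15], "twist": 0}
    - {"xyz": [0, 0, -0.15], "twist": 0}

```text
time: 10.92
tool_pos: [0.4738, 0.3873, 0.0774]
eef_rot: [[-0.947, 0.322, 0.0], [0.322, 0.947, 0.0], [-0.0, 0.0, -1.0]]
force: [-0.4, -0.7, -1.6]
finger_gap: 0.0168
grasp_force: 39.1
```

No contact yet, which is right for 7 mm above the seat.

Request:
move_arm:
  rows:
    - {"xyz": [0, 0, -0.12], "twist": 0}
    - {"xyz": [0, 0, -0.1], "twist": 0}

```text
time: 11.18
tool_pos: [0.4737, 0.3872, 0.0728]
eef_rot: [[-0.947, 0.322, 0.0], [0.322, 0.947, 0.0], [-0.0, 0.0, -1.0]]
force: [-0.1, -0.0, -2.4]
finger_gap: 0.0165
grasp_force: 39.1
```

Request:
move_arm:
  rows:
    - {"xyz": [0, 0, -0.06], "twist": 0}
    - {"xyz": [0, 0, -0.04], "twist": 0}
    - {"xyz": [0, 0, 0], "twist": 0}

```text
time: 11.55
tool_pos: [0.4737, 0.3872, 0.0709]
eef_rot: [[-0.947, 0.322, 0.0], [0.322, 0.947, 0.0], [-0.0, 0.0, -1.0]]
force: [0.3, -1.2, -0.5]
finger_gap: 0.0167
grasp_force: 39.2
```

Request:
move_arm:
  rows:
    - {"xyz": [0, 0, -0.03], "twist": 0}
    - {"xyz": [0, 0, 0], "twist": 0}

```text
time: 11.8
tool_pos: [0.4737, 0.3872, 0.0703]
eef_rot: [[-0.947, 0.322, 0.0], [0.322, 0.947, 0.0], [-0.0, 0.0, -1.0]]
force: [-0.0, -0.0, -0.0]
finger_gap: 0.0169
grasp_force: 39.3
```

Request:
move_arm:
  rows:
    - {"xyz": [0, 0, 0], "twist": 0}
    - {"xyz": [0, 0, 0], "twist": 0}
    - {"xyz": [0, 0, 0], "twist": 0}
  gripper: 0.25

```text
time: 12.18
tool_pos: [0.4737, 0.3872, 0.0703]
eef_rot: [[-0.947, 0.322, 0.0], [0.322, 0.947, 0.0], [-0.0, 0.0, -1.0]]
force: [-0.8, -0.0, -0.4]
finger_gap: 0.032
grasp_force: 0.0
```

Request:
move_arm:
  rows:
    - {"xyz": [0, 0, 0.2], "twist": 0}
    - {"xyz": [0, 0, 0.5], "twist": 0}
    - {"xyz": [0, 0, 0.8], "twist": 0}
    - {"xyz": [0, 0, 1], "twist": 0}
    - {"xyz": [0, 0, 1], "twist": 0}
    - {"xyz": [0, 0, 1], "twist": 0}
    - {"xyz": [0, 0, 0.5], "twist": 0}

```text
time: 13.05
tool_pos: [0.4743, 0.3876, 0.1724]
eef_rot: [[-0.947, 0.322, 0.002], [0.322, 0.947, 0.001], [-0.001, 0.002, -1.0]]
force: [-0.5, 0.2, 0.3]
finger_gap: 0.0319
grasp_force: 0.0
```

Run:
```python
from h import *
o=manip.get_obs();print(o["time"],o["tool_pos"],o["finger_gap"],o["force"])
snap("wrist","w4",(120,70,390,300),2.6)
```

```text
13.05 [0.47425516 0.38759519 0.17241194] 0.03191273091763037 [-0.45361881  0.17623949  0.26033594]
```

View pics/w4.png

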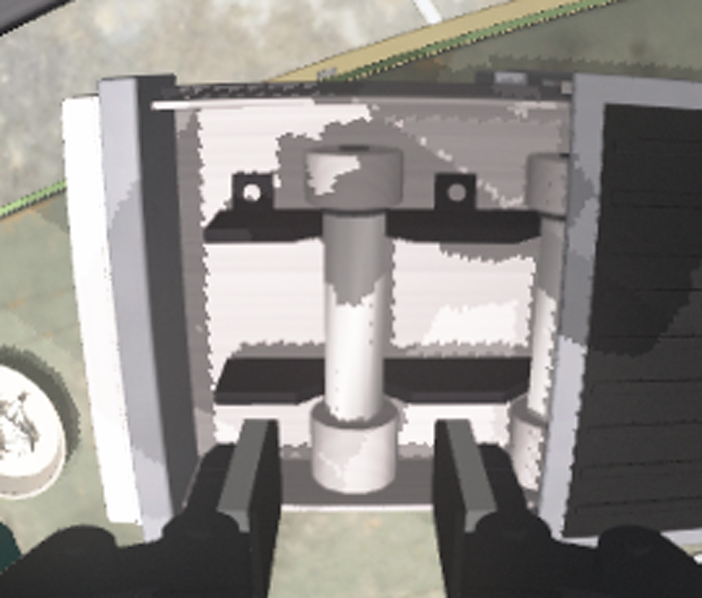

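The gauge lies in both front notches with a cylinder outside each strip: strips near (270,225) and (270,380), handle at x≈353. Next I'll close the fingers, back off past the lip and come down in front of it.

Request:
move_arm:
  rows:
    - {"xyz": [-0.26, -0.78, 0], "twist": 0}
    - {"xyz": [-0.26, -0.78, 0], "twist": 0}
    - {"xyz": [-0.26, -0.78, 0], "twist": 0}
    - {"xyz": [-0.26, -0.78, 0], "twist": 0}
    - {"xyz": [-0.26, -0.78, 0], "twist": 0}
    - {"xyz": [-0.26, -0.78, 0], "twist": 0}
    - {"xyz": [-0.26, -0.78, 0], "twist": 0}
    - {"xyz": [-0.28, -0.78, 0], "twist": 0}
  gripper: 1
  newtons: 40

```text
time: 14.1
tool_pos: [0.4314, 0.2614, 0.1703]
eef_rot: [[-0.947, 0.322, 0.0], [0.322, 0.947, 0.0], [-0.0, 0.0, -1.0]]
force: [0.6, 0.5, -0.2]
finger_gap: 0.0001
grasp_force: 0.0
```

Request:
move_arm:
  rows:
    - {"xyz": [0, 0, -0.8], "twist": 0}
    - {"xyz": [0, 0, -0.9], "twist": 0}
    - {"xyz": [0, 0, -0.9], "twist": 0}
    - {"xyz": [0, 0, -0.9], "twist": 0}
    - {"xyz": [0, 0, -0.7], "twist": 0}
    - {"xyz": [0, 0, -0.4], "twist": 0}

```text
time: 14.85
tool_pos: [0.4315, 0.262, 0.0777]
eef_rot: [[-0.947, 0.322, -0.001], [0.322, 0.947, -0.0], [0.0, -0.0, -1.0]]
force: [-1.2, 0.1, -0.4]
finger_gap: -0.0
grasp_force: 0.0
```

```bash
cat > s.py <<'E'
from h import *
o=manip.get_obs();H=np.array([.51822,.52373]);a=np.radians(71.37);C=np.array([[np.cos(a),-np.sin(a)],[np.sin(a),np.cos(a)]])
print(o["time"],"chest xy mm",np.round(1000*C.T@(np.array(o["tool_pos"])[:2]-H),1),"z",o["tool_pos"][2],"F chest",np.round(C.T@np.array(o["force"])[:2],1),o["force"][2],o["finger_gap"])
E
python3 s.py
```

```text
14.85 chest xy mm [-275.7   -1.4] z 0.0776809510438927 F chest [-0.3  1.1] -0.38925076748203946 -1.1175651291451118e-05
```

Request:
move_arm:
  rows:
    - {"xyz": [0.08, 0.237, 0], "twist": 0}
    - {"xyz": [0.08, 0.237, 0], "twist": 0}
    - {"xyz": [0.08, 0.237, 0], "twist": 0}
    - {"xyz": [0.08, 0.237, 0], "twist": 0}
    - {"xyz": [0.048, 0.142, 0], "twist": 0}
    - {"xyz": [0.048, 0.142, 0], "twist": 0}
    - {"xyz": [0.048, 0.142, 0], "twist": 0}
    - {"xyz": [0.048, 0.142, 0], "twist": 0}

```text
time: 15.85
tool_pos: [0.442, 0.2928, 0.0783]
eef_rot: [[-0.947, 0.322, -0.0], [0.322, 0.947, -0.0], [0.0, -0.0, -1.0]]
force: [-0.5, -4.5, 0.6]
finger_gap: -0.0001
grasp_force: 2.2
```

Request:
move_arm:
  rows:
    - {"xyz": [0.048, 0.142, 0], "twist": 0}
    - {"xyz": [0.048, 0.142, 0], "twist": 0}
    - {"xyz": [0.048, 0.142, 0], "twist": 0}
    - {"xyz": [0.048, 0.142, 0], "twist": 0}

```text
time: 16.35
tool_pos: [0.4458, 0.3042, 0.0783]
eef_rot: [[-0.947, 0.322, -0.0], [0.322, 0.947, -0.0], [0.0, -0.0, -1.0]]
force: [-1.5, -0.2, -0.3]
finger_gap: 0.0002
grasp_force: 0.4
```

```bash
python3 s.py
```

```text
16.35 chest xy mm [-231.1   -1.5] z 0.07828071794756386 F chest [-0.6  1.4] -0.32081144771406517 0.00018560575526166515
```

Request:
move_arm:
  rows:
    - {"xyz": [0.064, 0.19, 0], "twist": 0}
    - {"xyz": [0.064, 0.19, 0], "twist": 0}
    - {"xyz": [0.064, 0.19, 0], "twist": 0}
    - {"xyz": [0.064, 0.19, 0], "twist": 0}
    - {"xyz": [0.064, 0.19, 0], "twist": 0}
    - {"xyz": [0.064, 0.19, 0], "twist": 0}
    - {"xyz": [0.064, 0.19, 0], "twist": 0}
    - {"xyz": [0.064, 0.19, 0], "twist": 0}

```text
time: 17.35
tool_pos: [0.4561, 0.3347, 0.0783]
eef_rot: [[-0.947, 0.322, 0.0], [0.322, 0.947, 0.0], [-0.0, 0.0, -1.0]]
force: [-0.1, -1.4, -0.6]
finger_gap: 0.0001
grasp_force: 0.5
```

```bash
python3 s.py
python3 - <<'E'
from h import *
snap("top","top4",(90,170,226,262),5.5)
E
```

```text
17.35 chest xy mm [-198.9   -1.6] z 0.07830782314992538 F chest [-1.4 -0.4] -0.6352274846366024 9.280657497605732e-05
```

View pics/top4.png

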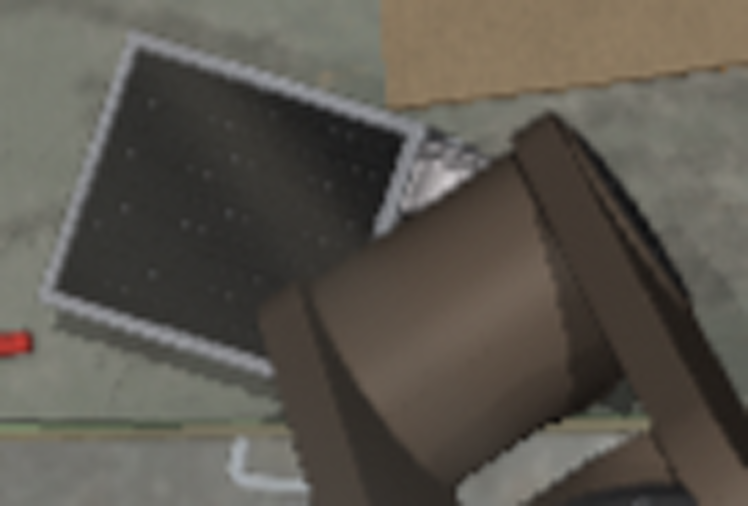

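The arm hides the drawer in that view, but the force and finger position show steady pushing. I'll carry on.

Request:
move_arm:
  rows:
    - {"xyz": [0.064, 0.19, 0], "twist": 0}
    - {"xyz": [0.064, 0.19, 0], "twist": 0}
    - {"xyz": [0.064, 0.19, 0], "twist": 0}
    - {"xyz": [0.064, 0.19, 0], "twist": 0}
    - {"xyz": [0.064, 0.19, 0], "twist": 0}
    - {"xyz": [0.064, 0.19, 0], "twist": 0}
    - {"xyz": [0.064, 0.19, 0], "twist": 0}
    - {"xyz": [0.064, 0.19, 0], "twist": 0}

```text
time: 18.4
tool_pos: [0.4664, 0.3651, 0.0783]
eef_rot: [[-0.947, 0.322, 0.0], [0.322, 0.947, 0.0], [-0.0, 0.0, -1.0]]
force: [0.1, -1.7, 0.2]
finger_gap: 0.0001
grasp_force: 0.5
```

Request:
move_arm:
  rows:
    - {"xyz": [0.048, 0.142, 0], "twist": 0}
    - {"xyz": [0.048, 0.142, 0], "twist": 0}
    - {"xyz": [0.048, 0.142, 0], "twist": 0}
    - {"xyz": [0.048, 0.142, 0], "twist": 0}
    - {"xyz": [0.032, 0.095, 0], "twist": 0}
    - {"xyz": [0.032, 0.095, 0], "twist": 0}
    - {"xyz": [0.032, 0.095, 0], "twist": 0}
    - {"xyz": [0.032, 0.095, 0], "twist": 0}

```text
time: 19.4
tool_pos: [0.4727, 0.3839, 0.0783]
eef_rot: [[-0.947, 0.322, -0.0], [0.322, 0.947, -0.0], [-0.0, -0.0, -1.0]]
force: [-0.3, -1.5, 0.1]
finger_gap: 0.0001
grasp_force: 0.4
```

```bash
python3 s.py
```

```text
19.4 chest xy mm [-147.    -1.5] z 0.07827812648224512 F chest [-1.5 -0.2] 0.1395325103343772 6.748375931932299e-05
```

Request:
move_arm:
  rows:
    - {"xyz": [0.032, 0.095, 0], "twist": 0}
    - {"xyz": [0.032, 0.095, 0], "twist": 0}
    - {"xyz": [0.032, 0.095, 0], "twist": 0}
    - {"xyz": [0.032, 0.095, 0], "twist": 0}
    - {"xyz": [0.032, 0.095, 0], "twist": 0}
    - {"xyz": [0.032, 0.095, 0], "twist": 0}
    - {"xyz": [0.032, 0.095, 0], "twist": 0}

```text
time: 20.27
tool_pos: [0.4767, 0.396, 0.0783]
eef_rot: [[-0.947, 0.322, -0.001], [0.322, 0.947, -0.002], [0.001, -0.002, -1.0]]
force: [-0.7, -10.3, 5.4]
finger_gap: -0.0002
grasp_force: 5.0
```

Request:
move_arm:
  rows:
    - {"xyz": [0.024, 0.071, 0], "twist": 0}
    - {"xyz": [0.024, 0.071, 0], "twist": 0}

```text
time: 20.52
tool_pos: [0.4778, 0.3992, 0.0782]
eef_rot: [[-0.947, 0.322, -0.001], [0.322, 0.947, -0.001], [0.0, -0.001, -1.0]]
force: [-0.0, -6.4, 2.9]
finger_gap: -0.0001
grasp_force: 3.2
```

```bash
python3 s.py
```

```text
20.525 chest xy mm [-130.9   -1.5] z 0.07824502307898054 F chest [-6. -2.] 2.91248427479487 -0.00014920140199447607
```

Request:
move_arm:
  rows:
    - {"xyz": [0.019, 0.057, 0], "twist": 0}
    - {"xyz": [0.019, 0.057, 0], "twist": 0}

```text
time: 20.78
tool_pos: [0.4787, 0.4019, 0.0783]
eef_rot: [[-0.947, 0.322, -0.0], [0.322, 0.947, -0.001], [0.0, -0.001, -1.0]]
force: [-0.5, -3.7, 1.7]
finger_gap: -0.0002
grasp_force: 1.7
```

Request:
move_arm:
  rows:
    - {"xyz": [0.016, 0.047, 0], "twist": 0}
    - {"xyz": [0, 0, 0], "twist": 0}

```text
time: 21.02
tool_pos: [0.4793, 0.4035, 0.0783]
eef_rot: [[-0.947, 0.322, 0.0], [0.322, 0.947, 0.0], [-0.0, 0.0, -1.0]]
force: [-0.7, -0.9, -0.6]
finger_gap: 0.0003
grasp_force: 0.0
```

```bash
python3 s.py
```

```text
21.025 chest xy mm [-126.4   -1.5] z 0.07830295124279549 F chest [-1.   0.3] -0.5756354043815064 0.0002757498032630027
```

The catch has drawn the drawer away from the fingers. I'll follow gently to confirm it is against the stop.

Request:
move_arm:
  rows:
    - {"xyz": [0.016, 0.047, 0], "twist": 0}
    - {"xyz": [0.016, 0.047, 0], "twist": 0}

```text
time: 21.28
tool_pos: [0.4798, 0.4052, 0.0783]
eef_rot: [[-0.947, 0.322, -0.0], [0.322, 0.947, -0.0], [0.0, -0.0, -1.0]]
force: [-0.5, -1.1, 0.7]
finger_gap: 0.0001
grasp_force: 0.5
```

Request:
move_arm:
  rows:
    - {"xyz": [0.016, 0.047, 0], "twist": 0}
    - {"xyz": [0, 0, 0], "twist": 0}

```text
time: 21.52
tool_pos: [0.4801, 0.4059, 0.0782]
eef_rot: [[-0.947, 0.322, -0.0], [0.322, 0.947, -0.0], [0.0, -0.0, -1.0]]
force: [-0.4, -1.6, -0.5]
finger_gap: 0.0002
grasp_force: 0.9
```

```bash
python3 s.py
```

```text
21.525 chest xy mm [-123.8   -1.5] z 0.07824622956783611 F chest [-1.6 -0.2] -0.4943174960629866 0.00020921412142553355
```

Request:
move_arm:
  rows:
    - {"xyz": [0.016, 0.047, 0], "twist": 0}
    - {"xyz": [0, 0, 0], "twist": 0}

```text
time: 21.78
tool_pos: [0.4801, 0.4061, 0.0782]
eef_rot: [[-0.947, 0.322, -0.001], [0.322, 0.947, -0.001], [0.0, -0.002, -1.0]]
force: [-0.7, -8.1, 4.8]
finger_gap: -0.0002
grasp_force: 4.1
```

```bash
python3 s.py
```

```text
21.775 chest xy mm [-123.7   -1.4] z 0.07823220091203695 F chest [-7.8 -1.9] 4.761829400083432 -0.0002161807764322328
```

That is a hard stop at −123.7 mm, as predicted for home. I'll back off and check.

Request:
move_arm:
  rows:
    - {"xyz": [-0.048, -0.142, 0], "twist": 0}
    - {"xyz": [-0.16, -0.47, 0], "twist": 0}
    - {"xyz": [-0.3, -0.9, 0], "twist": 0}
    - {"xyz": [-0.3, -0.9, 0], "twist": 0}
    - {"xyz": [-0.2, -0.9, 0.5], "twist": 0}
    - {"xyz": [0, -1, 1], "twist": 0}
    - {"xyz": [0, -1, 1], "twist": 0}
    - {"xyz": [0, -1, 1], "twist": 0}

```text
time: 22.78
tool_pos: [0.4603, 0.2796, 0.1496]
eef_rot: [[-0.947, 0.322, 0.001], [0.322, 0.947, 0.0], [-0.0, 0.001, -1.0]]
force: [0.6, -0.3, 0.2]
finger_gap: -0.0003
grasp_force: 0.0
```

Request:
move_arm:
  rows:
    - {"xyz": [0.1, -1, 1], "twist": 0}
    - {"xyz": [0.1, -1, 1], "twist": 0}
    - {"xyz": [0.1, -1, 0], "twist": 0}
    - {"xyz": [0.1, -1, 0], "twist": 0}
    - {"xyz": [0, -1, 0], "twist": 0}
    - {"xyz": [0, -1, 0], "twist": 0}
    - {"xyz": [0, 0, 0], "twist": 0}

```text
time: 23.65
tool_pos: [0.4678, 0.1593, 0.1879]
eef_rot: [[-0.946, 0.324, -0.001], [0.324, 0.946, -0.0], [0.001, -0.0, -1.0]]
force: [0.4, 0.3, 0.1]
finger_gap: -0.0002
grasp_force: 0.0
```

```bash
python3 s.py
python3 - <<'E'
from h import *
a=cv2.resize(manip.capture("top")[165:265,80:280],None,fx=4,fy=4,interpolation=cv2.INTER_CUBIC)[:290]
b=cv2.resize(manip.capture("side")[190:268,90:290],None,fx=4,fy=4,interpolation=cv2.INTER_CUBIC)[:300]
cv2.imwrite("pics/end.png",np.vstack([a,b])[:,:,::-1])
E
```

```text
23.65 chest xy mm [-361.4  -68.7] z 0.18789156609158514 F chest [ 0.4 -0.2] 0.055819317089688604 -0.0002287621451769709
```

View pics/end.png

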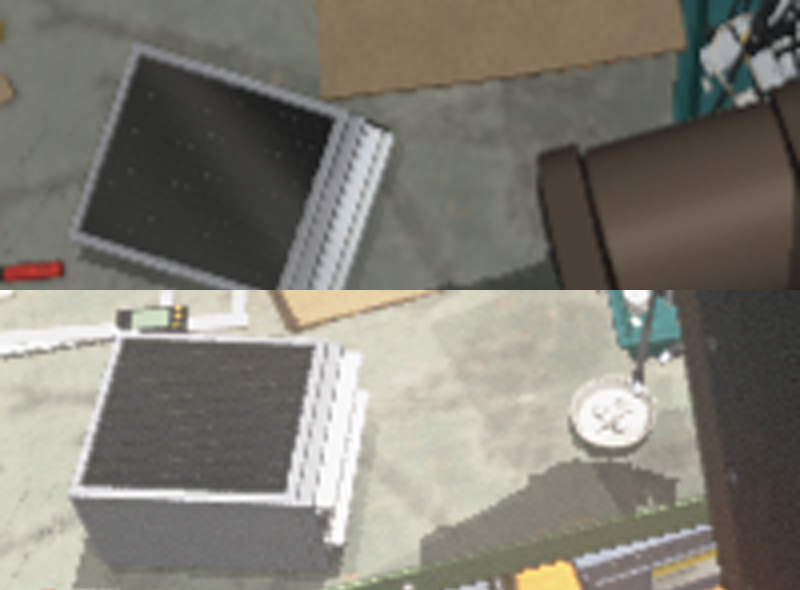

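The drawer is shut: its panel sits flush at the shell front near (345,200), with the lip at (365,205). The dish hasn't moved and nothing is touching the robot, so I'm handing in.

```bash
python3 -c "
from workcell import manip
print(manip.finish_job())"
```

```text
the job is handed in; nothing more can be done
None
```

The plug gauge was seated in both front notches and let go, then the drawer was pushed gently home until its catch drew it in; I handed the job in at about 24 s, though the gauge can't be seen once the drawer is shut, so that it stayed in the notches is inferred from smooth, low push forces.

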